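# Spin-test the castors of an upturned equipment dolly and scrap any that bind

### The job

The dolly lies upside down with its four castors in their sockets: give every wheel a light spin with a fingertip on the tread, pressing gently, and feel whether it runs freely or binds. Pull any castor whose wheel binds out of its socket by its fork and put it in the low grey scrap tray; leave the free-running castors seated in the dolly and everything else on the bench where it is.

Things in the scene. Friction and masses are not known exactly. Their poses are not given: they have to be found in the camera images.
- dolly: equipment dolly lying upside down, fixed for this job; origin: centre of its underside, on the bench. Plywood deck 250 x 360 mm (its x, y), 12 mm thick, with two wooden battens 52 mm wide along its y at x = +-65 mm; their upper faces are 42 mm above the bench. Four castor sockets (12 mm square) in the battens at x = +-65, y = +-120 mm; a castor stands in each, its wheel 12 mm to +x of the socket (castors a to d, in no fixed order).
- place_1 (a point): fixed point on the dolly: nominal wheel centre of the castor standing there (86 mm above the bench; true to 2 mm); x = rolling direction (level, true to 5 degrees), y = axle, z up. Same at all four places: black rubber wheel 50 mm diameter, 18 mm wide, standing up: top of tread 25 mm above this point. Steel fork plates either side, 27.5 mm over their outer faces (along y), 24 mm wide, up to 12 mm above this point: grip there. Mass 0.2 to 0.27 kg
- place_2 (a point): fixed point on the dolly: nominal wheel centre of the castor standing there (86 mm above the bench; true to 2 mm); x = rolling direction (level, true to 5 degrees), y = axle, z up. Castors are alike: below the fork a round head 46 mm diameter, on the batten, its axis 12 mm to -x of this point; under it a square stem 11 mm wide, 28 mm long, loose in the socket: pull straight up. Whole castor 97 mm long, 25 mm from this point to the wheel's top
- place_3 (a point): fixed point on the dolly: nominal wheel centre of the castor standing there (86 mm above the bench; true to 2 mm); x = rolling direction (level, true to 5 degrees), y = axle, z up. A free-running wheel takes under 0.1 N at the tread and coasts on when flicked; a binding one takes 2.5 N or so all the way round and stops with the finger. A wheel counts as spun once left 0.55 rad (14 mm of tread) or more from its start, in either direction
- place_4 (a point): fixed point on the dolly: nominal wheel centre of the castor standing there (86 mm above the bench; true to 2 mm); x = rolling direction (level, true to 5 degrees), y = axle, z up. The fingers must not press on a tread with more than 30 N; 7 to 10 N turns any wheel. The swivels are locked; a castor only rocks and turns by 2 to 5 degrees in its square socket
- scrap_tray: open plastic tray, grey, 200 x 180 mm (its x and y), 50 mm high, walls and floor 4 mm, fixed, on the bench to the left or right of the dolly. Origin: centre of its underside. (A closed cardboard box, 100 mm high, stands on the other side)
- wrench: bystander: open-ended steel spanner 180 mm long, 8 mm thick, lying on the dolly's deck between the two battens
- screwdriver: bystander: screwdriver with black handle, 200 mm long, 26 mm thick, on the bench
- hammer: bystander: hammer, 260 mm long, on the bench beyond the dolly
- spray_can: bystander: upright aluminium can, 60 mm diameter, 160 mm tall, on the bench; origin under its foot
- screw_jar: bystander: glass jar with metal lid, 64 mm diameter, 80 mm tall, on the bench; origin under its foot
- tumbler: bystander: drinking glass, 74 mm diameter, 85 mm tall, on the bench; origin under its foot
- tape_roll: bystander: roll of paper tape lying flat, 100 mm diameter, 24 mm high, on the bench

How it is judged (in metres and radians):
On the way:
1. each of the four wheels has been spun (left turned by 0.42 rad or more from its zero, either way) ((value of joint wheel_a above 0.42 rad or value of joint wheel_a below -0.42 rad) and (value of joint wheel_b above 0.42 rad or value of joint wheel_b below -0.42 rad) and (value of joint wheel_c above 0.42 rad or value of joint wheel_c below -0.42 rad) and (value of joint wheel_d above 0.42 rad or value of joint wheel_d below -0.42 rad)), for 0.1 s.
At the end, for the whole second after the job is handed in: Every castor whose wheel binds lies in the scrap tray (its hub within the walls and less than 60 mm above the tray's underside); every free-running castor stands in a socket as before (hub 80 to 92 mm above the bench, tilted less than 0.09 rad, less than 30 mm from where it was) (x of castor_c_hub in the frame of scrap_tray between -0.095 and 0.095 m and y of castor_c_hub in the frame of scrap_tray between -0.085 and 0.085 m and z of castor_c_hub in the frame of scrap_tray below 0.06 m and height (world z) of castor_a_hub between 0.08 and 0.092 m and angle between each of castor_a_hub, castor_b_hub, castor_d_hub's own z axis and vertical below 0.09 rad and distance of each of castor_a_hub, castor_b_hub, castor_d_hub from where it was at the start of the episode below 0.03 m and height (world z) of castor_b_hub between 0.08 and 0.092 m and height (world z) of castor_d_hub between 0.08 and 0.092 m); the robot touches nothing.
It fails at once if a tread is pressed with more than 30 N (contact force between the fingers and wheel_a above 30 N or contact force between the fingers and wheel_b above 30 N or contact force between the fingers and wheel_c above 30 N or contact force between the fingers and wheel_d above 30 N).
It fails at once if a bystander is moved by more than 40 mm (distance of any of wrench, screwdriver, hammer, spray_can, screw_jar, tumbler, tape_roll from where it was at the start of the episode above 0.04 m).
It also fails if it takes over 72 s, if anything falls off the work surface, if the arm or the gripper's body presses on something with over 40 N, if the wrist force passes 120 N, or if a joint passes its speed limit or range.

### The arm

A 6-joint arm with a two-finger parallel gripper is mounted at the origin on the work surface. World frame = base frame: x ahead of the robot, y to its left, z up, the work surface at z = 0. Lengths are in mm, angles in rad, forces in N, time in s.
With the tool pointing down it reaches from about 350 to 875 mm from the base axis. Payload 4.2 kg.
Tool frame: the origin (TCP) lies at the very end of the fingers, on their centre line; the grasp point (between the pads) lies 19 mm behind it; z points along the fingers, y is the line along which they close (so a half turn about z gives the same grasp; the last joint's range is limited). The gripper opens to 85 mm and grips with 20 to 120 N. Pads are 22 mm wide; open, the fingers measure 114 mm over their backs; the gripper's body (76 mm by 85 mm) begins 54 mm behind the grasp point. The pads swing forward as they close: fully open they stand 13 mm farther back than shut.
Start: joints at [-0.845, 0.385, 0.008, 0, -1.194, -0.259], TCP at [281.28, -558.104, 231.312] pointing down, gripper open.
Joint ranges: [-3.14, 3.14], [-1.21, 2.06], [-1.07, 1.41], [-3.16, 2.05], [-2.99, -0.16], [-3.1, 3.1]. Speed limits (rad/s): [2.79, 2.79, 3.14, 3.14, 3.14, 3.14].

### API

Orientations are given as a unit quaternion [x, y, z, w].
In Python, from bench import read_state, get_image, camera_model, job_done gives the robot as it stands.
- The arm moves only by the shell command python3 -m handwheel 'ROWS'. ROWS is JSON, a list of rows, each a list of 7 numbers: the shift along the tool's x, y, z in m, then the turn, a rotation vector about the tool's x, y, z in rad, then the gripper's target within -1 to 1 (fully open at 1, half-way at 0, shut at -1). In form: [[dx, dy, dz, wx, wy, wz, jaw], ...]. A call has 1 to 10 rows; each row is the pose to reach, as a shift and turn from the pose commanded when the call began, along the tool's axes at that moment; what a row does not reach only later rows make up. A row lasts 1/8 s, in which the tool goes at most 62.5 mm and 10.7 degrees, less where a joint would pass 70% of its speed; a pose out of reach is approached as far as the arm can. A call with a gripper value outside its range is refused whole. The fingers move at their own pace and stop on an object; the grip force is fixed at half the most. Time passes only in rows, so rows that repeat a pose let the fingers close. It gives the time, the measured TCP pose, the force, the opening and the grip force at its end, in the units of the state.
- read_state(): the state, without advancing time (a new reading comes with each control period).
- get_image(name): name is "scene" or "top"; returns (picture, depth): 400x640x3 uint8, blue, green, red; 400x640 float32, mm along the optical axis (not along the pixel's ray), 0 where there is no reading.
- camera_model(name): a dict with "K" (3x3 intrinsics, pixels), "dist" ([k1, k2, p1, p2, k3] as OpenCV has them; the pictures are not rectified), "rvec" (rotation vector, rad) and "tvec" (3), from world to camera coordinates, as OpenCV has them. Camera axes: x right, y down, z forward; pixel columns grow to the right and rows downward; lengths in mm; the calibration is good to about 2 mm. A picture is of the moment at which its call begins. camera_model takes no time and is no camera call.
- job_done(): hands the job in; it is judged then, once.
The state is a dict: "clock": time; "joints": joint angles; "joint_vel": joint speeds; "joint_efforts": joint torques, N m; "position": TCP position; "ee_rot": TCP orientation; "contact_force": force on the tool from outside, world axes, zero at the start; "wrist_torque": the same for the moment, N m; "gripper_width": finger opening in mm; "grasp_force": force on a finger pad.
Only numpy, scipy, OpenCV 4.12 (cv2) and the standard library are available. Lean on these libraries where they do the work, as an engineer would, in place of code of your own. Each camera call takes 0.05 s, during which the arm holds its last target. There are 200 camera calls.

## Working session

There is one attempt and no reset: what is moved stays moved. The work goes in short steps, Python scripts to look and compute and a shell command to move; the robot and the scene stay as the last step left them, time stands still between calls to the robot, and variables do not carry over. Pictures are saved under pics/ and viewed, at most 10 in all, crops included, and the job is handed in when it is done.

```bash
ls; mkdir -p pics; cat > h.py <<'E'
import numpy as np,cv2
from bench import *
def pt(cam,u,v,z):
    m=camera_model(cam);K=np.array(m["K"]);R=cv2.Rodrigues(np.array(m["rvec"],float))[0];t=np.array(m["tvec"],float).ravel()
    n=cv2.undistortPoints(np.array([[[u,v]]],float),K,np.array(m["dist"],float)).ravel()
    d=R.T@np.array([n[0],n[1],1]);c=-R.T@t
    return c+d*(z-c[2])/d[2]
def px(cam,P):
    m=camera_model(cam)
    return cv2.projectPoints(np.array(P,float).reshape(-1,1,3),np.array(m["rvec"],float),np.array(m["tvec"],float),np.array(m["K"]),np.array(m["dist"],float))[0].reshape(-1,2)
def cloud(cam,dep):
    m=camera_model(cam);K=np.array(m["K"]);R=cv2.Rodrigues(np.array(m["rvec"],float))[0];t=np.array(m["tvec"],float).ravel()
    v,u=np.mgrid[0:400,0:640];n=cv2.undistortPoints(np.stack([u,v],-1).reshape(-1,1,2).astype(float),K,np.array(m["dist"],float)).reshape(400,640,2)
    P=np.dstack([n[...,0]*dep,n[...,1]*dep,dep]);return (P-t)@R
E
python3 - <<'E'
from h import *
s=read_state();print(s)
for c in("top","scene"):
    im,d=get_image(c);cv2.imwrite(f"pics/{c}0.png",im);np.save(f"{c}0.npy",d);m=camera_model(c);R=cv2.Rodrigues(np.array(m["rvec"],float))[0];print(c,-R.T@np.array(m["tvec"]).ravel())
E
```

```text
pics
{'clock': 0.0, 'joints': array([-8.45391327e-01,  3.85554477e-01,  6.63678647e-03, -5.19300909e-04,
       -1.19398759e+00, -2.58577628e-01]), 'joint_vel': array([ 0.00039552, -0.00049848,  0.00070616,  0.00124531, -0.00101935,
        0.00101252]), 'joint_efforts': array([ 1.13855181e-04, -3.92291343e+01,  1.88400078e+01,  4.18603733e+00,
       -4.59898612e-03, -1.11255679e-05]), 'position': array([ 281.03487849, -557.60279391,  230.22410891]), 'ee_rot': array([-2.31206647e-01,  9.72904063e-01,  1.04341113e-03, -2.85406041e-04]), 'contact_force': array([-0.62366293, -0.85693285, -0.21574876]), 'wrist_torque': array([-0.01577348, -0.03002777, -0.0118979 ]), 'grasp_force': 0.0, 'gripper_width': 85.5074226246968}
top [ 306.4931801     6.99749543 1504.05321317]
scene [1203.18266289 -815.223739   1228.98109596]
```

View pics/top0.png

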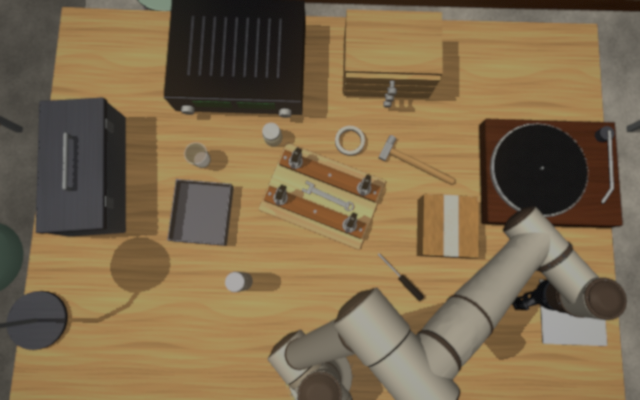

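View pics/scene0.png

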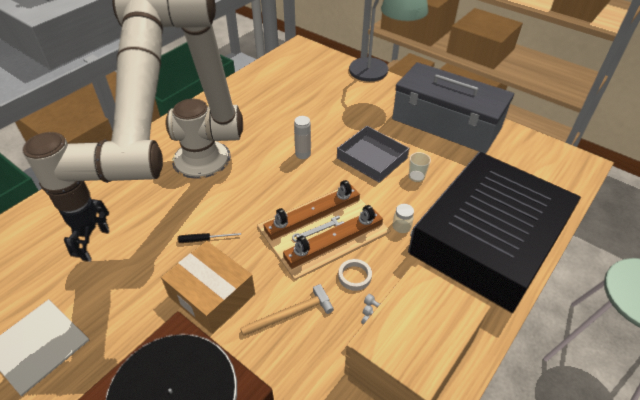

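The top view shows the wheels at about (296,158), (367,185), (281,195) and (351,222). The grey tray is at (201,212), the box at (450,225), and the spanner lies between the battens. Next I'll measure these from depth and an enlarged crop.

```bash
python3 - <<'E'
from h import *
d=np.load("top0.npy");P=cloud("top",d);im=cv2.imread("pics/top0.png")
for n,(u,v) in dict(w1=(296,158),w2=(367,185),w3=(281,195),w4=(351,222)).items():
    Q=P[v-14:v+15,u-14:u+15].reshape(-1,3)
    Q0=Q[Q[:,2]>80];H=Q[(Q[:,2]>98)]
    print(n,len(H),H.mean(0).round(1),H.max(0).round(1),H.min(0).round(1),np.median(Q[:,2]))
    if len(H)>4:
        (c,sz,a)=cv2.minAreaRect(H[:,:2].astype(np.float32));print("  rect",np.round(c,1),np.round(sz,1),round(a,1))
for n,(u,v,z) in dict(can=(237,282,160),jar=(271,132,80),tumbler=(197,155,85)).items(): print(n,pt("top",u,v,z).round())
# tray corners outer rim approx
for uv in [(176,181),(233,184),(227,245),(170,240)]: print("tray",pt("top",*uv,50).round())
c=im[130:255,160:390];cv2.imwrite("pics/crop.png",cv2.resize(c[:, :],None,fx=3.4,fy=3.4,interpolation=cv2.INTER_CUBIC))
s=cv2.imread("pics/scene0.png")[170:270,250:400];cv2.imwrite("pics/crops.png",cv2.resize(s,None,fx=5,fy=5,interpolation=cv2.INTER_CUBIC))
E
```

```text
w1 88 [671.2  94.  154.4] [ 708.1  112.5 1504.1] [306.5   7.   98.1] 40.60257225502269
  rect [505.3  62.8] [411.4  36.1] 10.7
w2 86 [ 596.7 -124.2  139.2] [ 626.8    7.  1504.1] [ 306.5 -142.1   98.7] 39.98464433090644
  rect [466. -64.] [ 22.4 349.2] 65.2
w3 89 [551.5 134.7 170.1] [ 584.   157.  1504.1] [306.5   7.   98.1] 41.514488194388484
  rect [438.8  87. ] [306.7  40.4] 23.7
w4 94 [472.6 -78.8 181.2] [ 504.1    7.  1504.1] [306.5 -97.1  98.1] 40.93420520597347
  rect [401.8 -48.6] [ 26.1 219.2] 66.5
can [282. 248. 160.]
jar [761. 182.  80.]
tumbler [676. 413.  85.]
tray [596. 484.  50.]
tray [592. 300.  50.]
tray [395. 307.  50.]
tray [405. 487.  50.]
```

View pics/crop.png

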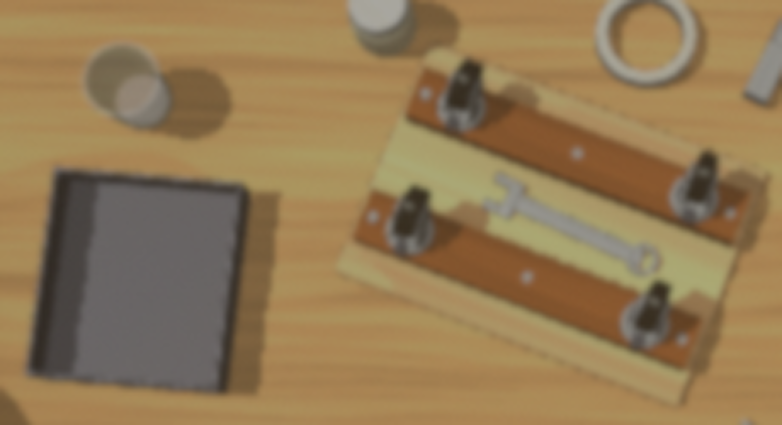

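View pics/crops.png

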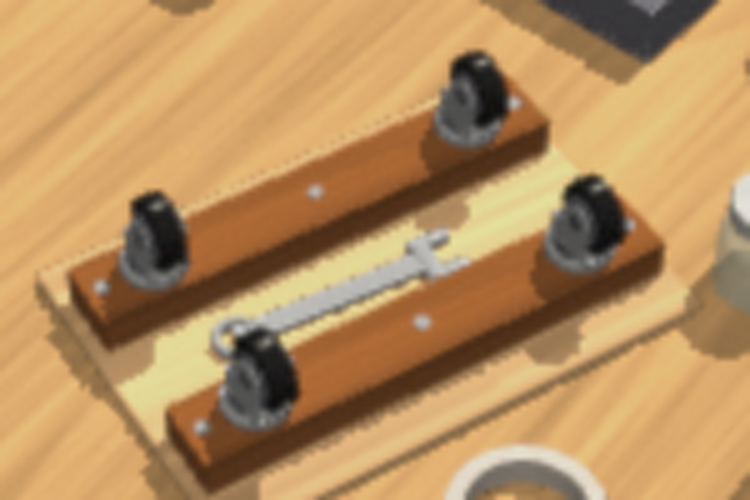

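```bash
python3 - <<'E'
from h import *
for cam in("top","scene"):
    d=np.load(cam+"0.npy");P=cloud(cam,d);P[d==0]=np.nan
    reg=(P[...,0]>400)&(P[...,0]<780)&(P[...,1]>-240)&(P[...,1]<260)
    B=P[reg&(P[...,2]>36)&(P[...,2]<46)]
    D=P[reg&(P[...,2]>8)&(P[...,2]<47)]
    print(cam,"z med",np.median(B[:,2]))
    # inside dolly battens only: iterative fit via two clusters
    W=P[reg&(P[...,2]>99)&(P[...,2]<118)]
    _,lab,c=cv2.kmeans(W[:,:2].astype(np.float32),4,None,(3,50,.1),10,cv2.KMEANS_PP_CENTERS)
    o=np.argsort(c[:,1]+.0*c[:,0])
    for i in o:
        w=W[lab.ravel()==i];r=cv2.minAreaRect(w[:,:2].astype(np.float32));print(i,len(w),c[i].round(1),w[:,2].max().round(1),np.round(r[0],1),np.round(r[1],1),round(r[2],1))
    cc=c[o];print("sides",np.linalg.norm(cc[[0,1,0,2]]-cc[[1,3,2,3]],axis=1).round(1)); 
    r=cv2.minAreaRect(B[:,:2].astype(np.float32));print("batten rect",r)
E
```

```text
top z med 41.933077872337655
0 82 [ 603.6 -127. ] 117.3 [ 604.4 -128. ] [22.4 44.3] 65.2
3 88 [481.7 -83.6] 115.6 [483.4 -84.2] [25.6 41.8] 81.8
1 80 [684.1  96.8] 116.0 [684.5  96.8] [23.8 45.1] 52.6
2 78 [563.2 141. ] 117.8 [563.3 140.4] [24.5 43.5] 58.0
sides [129.4 238.9 237.9 128.8]
batten rect ((609.0827026367188, 37.84104919433594), (414.44189453125, 230.66403198242188), 69.8983154296875)
scene z med 40.78723866507519
2 70 [ 609.9 -133.3] 115.7 [ 609.9 -132.2] [19.7 42.3] 84.0
0 67 [487.7 -89.7] 113.3 [484.5 -87.3] [20.8 41.5] 64.0
1 65 [690.5  91.8] 116.0 [689.   92.8] [22.4 41.7] 63.7
3 61 [570.8 134.8] 113.3 [570.3 135.8] [21.1 40.2] 67.1
sides [129.8 239.4 239.1 127.3]
batten rect ((600.5629272460938, 17.901763916015625), (381.1628112792969, 229.759521484375), 68.3339614868164)
```

The four wheel centres, averaged over both cameras, are A(687,94), B(607,-130), C(567,138) and D(485,-87). They give a 239x129 rectangle (expected 240x130) with yaw -20°. The tray is at about (497,394), roughly square to the world axes. I'll shut the jaw, go to D and align tool x with dolly x.

```bash
cat >> h.py <<'E'
from scipy.spatial.transform import Rotation as Ro
W=dict(A=(687.3,94.3),B=(606.7,-130),C=(567,138),D=(484.7,-86.6))
def rel(x,y,z,yaw=-20):
    "shift (mm, tool axes) + turn to reach world x,y,z, tool x at yaw, pointing down"
    s=read_state();R=Ro.from_quat(s["ee_rot"]);T=Ro.from_matrix(np.array([[np.cos(np.radians(yaw)),np.sin(np.radians(yaw)),0],[np.sin(np.radians(yaw)),-np.cos(np.radians(yaw)),0],[0,0,-1]]))
    print("t",s["clock"],"pos",s["position"].round(1),"rel",R.inv().apply(np.array([x,y,z])-s["position"]).round(1),"turn",(R.inv()*T).as_rotvec().round(3),"F",s["contact_force"].round(1))
E
python3 -m handwheel '[[-0.39,0.33,0.03,0,0,-2.33,-1],[-0.39,0.33,0.03,0,0,-2.33,-1],[-0.39,0.33,0.03,0,0,-2.33,-1],[-0.39,0.33,0.03,0,0,-2.33,-1],[-0.39,0.33,0.03,0,0,-2.33,-1],[-0.39,0.33,0.03,0,0,-2.33,-1],[-0.39,0.33,0.03,0,0,-2.33,-1],[-0.39,0.33,0.03,0,0,-2.33,-1],[-0.39,0.33,0.03,0,0,-2.33,-1],[-0.39,0.33,0.03,0,0,-2.33,-1]]'
python3 -c "
from h import *
rel(484.7,-86.6,150);print(read_state()['joints'].round(2))"
```

```text
clock: 1.35
position: [481.2, -86.4, 200.7]
ee_rot: [0.923, -0.385, -0.001, 0.0]
contact_force: [0.3, -0.6, 0.0]
gripper_width: 0.2
grasp_force: 0.0
t 1.35 pos [481.2 -86.4 200.7] rel [ 2.6 -2.4 50.7] turn [ 0.001  0.001 -0.442] F [ 0.3 -0.6  0. ]
[ 0.16  0.18 -0.36 -0.   -1.03  0.62]
```

```bash

python3 -m handwheel '[[0.0026,-0.0024,0.05,0,0,-0.442,-1],[0.0026,-0.0024,0.07,0,0,-0.442,-1],[0.0026,-0.0024,0.07,0,0,-0.442,-1],[0.0026,-0.0024,0.07,0,0,-0.442,-1]]'
python3 -c "
from h import *
rel(484.7,-86.6,111)
im,_=get_image('scene');cv2.imwrite('pics/s1.png',cv2.resize(im[120:290,220:420],None,fx=4*.85,fy=4*.85,interpolation=cv2.INTER_CUBIC))"
```

```text
clock: 1.85
position: [484.3, -88.1, 130.8]
ee_rot: [0.984, -0.178, -0.001, 0.0]
contact_force: [0.7, 0.2, 0.0]
gripper_width: -0.1
grasp_force: 0.0
t 1.85 pos [484.3 -88.1 130.8] rel [-0.1 -1.6 19.8] turn [ 0.001  0.001 -0.01 ] F [0.7 0.2 0. ]
```

View pics/s1.png

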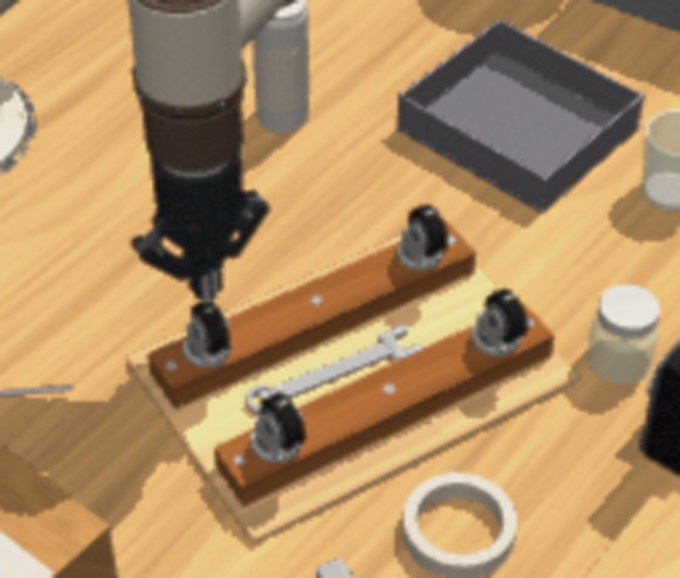

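The shut fingertips, at about pixel (207,285), stand right above wheel D. I'll move back 9 mm along the rolling direction, then step down under a force guard.

```bash
cat > g.py <<'E'
import sys
from bench import read_state
s=read_state();f=s["contact_force"]
print(s["position"].round(1),f.round(1))
sys.exit(abs(f[2])>float(sys.argv[1]))
E
M="python3 -m handwheel"
$M '[[-0.009,-0.0015,0.012,0,0,-0.01,-1],[-0.009,-0.0015,0.016,0,0,-0.01,-1],[-0.009,-0.0015,0.016,0,0,-0.01,-1]]' >/dev/null
python3 g.py 3 &&
$M '[[0,0,0.001,0,0,0,-1],[0,0,0.001,0,0,0,-1]]' >/dev/null && python3 g.py 3 &&
$M '[[0,0,0.001,0,0,0,-1],[0,0,0.001,0,0,0,-1]]' >/dev/null && python3 g.py 3 &&
$M '[[0,0,0.001,0,0,0,-1],[0,0,0.001,0,0,0,-1]]' >/dev/null && python3 g.py 3 &&
$M '[[0,0,0.001,0,0,0,-1],[0,0,0.001,0,0,0,-1]]' >/dev/null && python3 g.py 3 &&
$M '[[0,0,0.001,0,0,0,-1],[0,0,0.001,0,0,0,-1]]' >/dev/null && python3 g.py 3 &&
$M '[[0,0,0.001,0,0,0,-1],[0,0,0.001,0,0,0,-1]]' >/dev/null && python3 g.py 3
```

```text
[476.3 -83.5 114.9] [ 0.3 -0.4  0.1]False
```

```bash
sed -i 's/sys.exit(\(.*\))$/sys.exit(int(\1))/' g.py
M="python3 -m handwheel"
$M '[[0,0,0.001,0,0,0,-1],[0,0,0.001,0,0,0,-1]]' >/dev/null && python3 g.py 3 &&
$M '[[0,0,0.001,0,0,0,-1],[0,0,0.001,0,0,0,-1]]' >/dev/null && python3 g.py 3 &&
$M '[[0,0,0.001,0,0,0,-1],[0,0,0.001,0,0,0,-1]]' >/dev/null && python3 g.py 3 &&
$M '[[0,0,0.001,0,0,0,-1],[0,0,0.001,0,0,0,-1]]' >/dev/null && python3 g.py 3 &&
$M '[[0,0,0.001,0,0,0,-1],[0,0,0.001,0,0,0,-1]]' >/dev/null && python3 g.py 3 &&
$M '[[0,0,0.001,0,0,0,-1],[0,0,0.001,0,0,0,-1]]' >/dev/null && python3 g.py 3
```

```text
[476.9 -83.6 114.5] [ 0.2 -0.5 -0.3]
[476.7 -83.6 113.3] [-0.5 -0.3 -0.1]
[476.6 -83.6 112.2] [-0.8  0.3  0.1]
[476.6 -83.5 111.2] [-0.7 -0.7 -0.5]
[477.1 -83.6 111. ] [-1.  -0.1  4.2]
```

```bash
M="python3 -m handwheel"
$M '[[0,0,0.0005,0,0,0,-1],[0,0,0.0005,0,0,0,-1]]' >/dev/null && python3 g.py 11 &&
$M '[[0.002,0,0,0,0,0,-1],[0.004,0,0,0,0,0,-1]]' >/dev/null && python3 g.py 12 &&
$M '[[0.003,0,0,0,0,0,-1],[0.006,0,0,0,0,0,-1]]' >/dev/null && python3 g.py 13 &&
$M '[[0.004,0,0,0,0,0,-1],[0.008,0,0,0,0,0,-1]]' >/dev/null && python3 g.py 13
```

```text
[477.5 -83.7 110.9] [-1.7 -0.5  7.4]
[480.7 -85.  111. ] [-2.9  0.3  8.9]
[486.2 -87.2 111. ] [-3.3 -0.5  8. ]
[493.6 -90.  110.9] [-2.4 -0.5  7.1]
```

D shows about 2.5 N of drag the whole way, so it seems to bind. I'll compare it with B.

```bash
M="python3 -m handwheel"
$M '[[0,0,-0.02,0,0,0,-1],[0.06,0,-0.02,0,0,0,-1],[0.112,0,-0.02,0,0,0,-1],[0.112,0,-0.01,0,0,0,-1],[0.112,0,-0.003,0,0,0,-1],[0.112,0,-0.0025,0,0,0,-1]]' >/dev/null;python3 -c "
from h import *
rel(*W['B'],111)"
python3 g.py 3 &&
$M '[[0,0,0.001,0,0,0,-1],[0,0,0.001,0,0,0,-1]]' >/dev/null && python3 g.py 3 &&
$M '[[0,0,0.001,0,0,0,-1],[0,0,0.001,0,0,0,-1]]' >/dev/null && python3 g.py 3 &&
$M '[[0,0,0.0007,0,0,0,-1],[0,0,0.0007,0,0,0,-1]]' >/dev/null && python3 g.py 3 &&
$M '[[0,0,0.0007,0,0,0,-1],[0,0,0.0007,0,0,0,-1]]' >/dev/null && python3 g.py 3 &&
$M '[[0,0,0.0007,0,0,0,-1],[0,0,0.0007,0,0,0,-1]]' >/dev/null && python3 g.py 3
```

```text
t 5.275 pos [ 597.7 -127.6  111.9] rel [ 9.3 -0.8  0.8] turn [0.001 0.001 0.002] F [ 0.1  1.4 -0.8]
[ 597.7 -127.6  111.9] [ 0.1  1.4 -0.8]
[ 598.5 -127.6  111.6] [ 0.  -0.6  0.4]
[ 599.4 -127.8  111. ] [ 1.2 -0.2  2.7]
[ 600.  -128.1  111. ] [0.2 0.4 5.6]
```

```bash
M="python3 -m handwheel"
$M '[[0,0,0.0003,0,0,0,-1],[0,0,0.0003,0,0,0,-1]]' >/dev/null && python3 g.py 11 &&
$M '[[0.002,0,0,0,0,0,-1],[0.004,0,0,0,0,0,-1]]' >/dev/null && python3 g.py 12 &&
$M '[[0.003,0,0,0,0,0,-1],[0.006,0,0,0,0,0,-1]]' >/dev/null && python3 g.py 13 &&
$M '[[0.004,0,0,0,0,0,-1],[0.009,0,0,0,0,0,-1]]' >/dev/null && python3 g.py 13
python3 -c "
from h import *
rel(*W['B'],111);rel(*W['A'],111)"
```

```text
[ 600.2 -128.1  111. ] [-0.5  0.1  6.1]
[ 604.1 -129.4  111. ] [ 0.1 -0.1  5.6]
[ 609.8 -131.3  111. ] [-0.6  1.1  5.8]
[ 618.1 -134.1  110.6] [1.2 1.6 2.8]
t 7.025 pos [ 618.1 -134.1  110.6] rel [-12.2   0.   -0.5] turn [-0.001 -0.003  0.002] F [1.2 1.6 2.8]
t 7.025 pos [ 618.1 -134.1  110.6] rel [-1.270e+01 -2.383e+02 -2.000e-01] turn [-0.001 -0.003  0.002] F [1.2 1.6 2.8]
```

B runs freely (tangential force about 0). Next is A.

```bash
M="python3 -m handwheel"
$M '[[0,0,-0.02,0,0,0,-1],[-0.021,-0.06,-0.02,0,0,0,-1],[-0.021,-0.12,-0.02,0,0,0,-1],[-0.021,-0.18,-0.02,0,0,0,-1],[-0.021,-0.238,-0.02,0,0,0,-1],[-0.021,-0.238,-0.01,0,0,0,-1],[-0.021,-0.238,-0.004,0,0,0,-1],[-0.021,-0.238,-0.0035,0,0,0,-1]]' >/dev/null;python3 -c "
from h import *
rel(*W['A'],111)"
python3 g.py 3 &&
$M '[[0,0,0.001,0,0,0,-1],[0,0,0.001,0,0,0,-1]]' >/dev/null && python3 g.py 3 &&
$M '[[0,0,0.001,0,0,0,-1],[0,0,0.001,0,0,0,-1]]' >/dev/null && python3 g.py 3 &&
$M '[[0,0,0.0007,0,0,0,-1],[0,0,0.0007,0,0,0,-1]]' >/dev/null && python3 g.py 3 &&
$M '[[0,0,0.0007,0,0,0,-1],[0,0,0.0007,0,0,0,-1]]' >/dev/null && python3 g.py 3 &&
$M '[[0,0,0.0007,0,0,0,-1],[0,0,0.0007,0,0,0,-1]]' >/dev/null && python3 g.py 3
```

```text
t 8.025 pos [677.3  95.1 111.9] rel [ 9.6 -2.6  0.9] turn [ 0.001  0.002 -0.   ] F [ 0.2 -0.8  0.9]
[677.3  95.1 111.9] [ 0.2 -0.8  0.9]
[678.1  95.7 112.1] [ 0.  -0.5  0.5]
[678.1  96.4 111.1] [-0.4 -0.6  0.9]
[678.4  96.4 110.9] [ 0.2 -1.8  4. ]
```

```bash
M="python3 -m handwheel"
$M '[[0,0,0.0004,0,0,0,-1],[0,0,0.0004,0,0,0,-1]]' >/dev/null && python3 g.py 11 &&
$M '[[0.002,0,0,0,0,0,-1],[0.004,0,0,0,0,0,-1]]' >/dev/null && python3 g.py 12 &&
$M '[[0.003,0,0,0,0,0,-1],[0.006,0,0,0,0,0,-1]]' >/dev/null && python3 g.py 13 &&
$M '[[0.004,0,0,0,0,0,-1],[0.009,0,0,0,0,0,-1]]' >/dev/null && python3 g.py 13
python3 -c "
from h import *
rel(*W['A'],111);rel(*W['C'],111)"
```

```text
[678.6  96.5 110.9] [-1.1 -2.1  5.7]
[682.6  94.9 111. ] [-0.8 -2.7  5.9]
[688.2  92.7 111.1] [-1.5 -2.4  6.2]
[696.7  89.6 111.1] [ 0.1 -2.4  6.1]
t 9.775 pos [696.7  89.6 111.1] rel [-10.4  -1.2   0.1] turn [-0.    -0.002  0.002] F [ 0.1 -2.4  6.1]
t 9.775 pos [696.7  89.6 111.1] rel [-1.384e+02 -1.300e+00 -1.000e-01] turn [-0.    -0.002  0.002] F [ 0.1 -2.4  6.1]
```

A also runs freely, with only a sideways force. Next is C.

```bash
M="python3 -m handwheel"
$M '[[0,0,-0.02,0,0,0,-1],[-0.06,-0.001,-0.02,0,0,0,-1],[-0.12,-0.001,-0.02,0,0,0,-1],[-0.147,-0.001,-0.02,0,0,0,-1],[-0.147,-0.001,-0.01,0,0,0,-1],[-0.147,-0.001,-0.004,0,0,0,-1],[-0.147,-0.001,-0.0035,0,0,0,-1]]' >/dev/null;python3 -c "
from h import *
rel(*W['C'],111)"
python3 g.py 3 &&
$M '[[0,0,0.001,0,0,0,-1],[0,0,0.001,0,0,0,-1]]' >/dev/null && python3 g.py 3 &&
$M '[[0,0,0.001,0,0,0,-1],[0,0,0.001,0,0,0,-1]]' >/dev/null && python3 g.py 3 &&
$M '[[0,0,0.0007,0,0,0,-1],[0,0,0.0007,0,0,0,-1]]' >/dev/null && python3 g.py 3 &&
$M '[[0,0,0.0007,0,0,0,-1],[0,0,0.0007,0,0,0,-1]]' >/dev/null && python3 g.py 3 &&
$M '[[0,0,0.0007,0,0,0,-1],[0,0,0.0007,0,0,0,-1]]' >/dev/null && python3 g.py 3
```

```text
t 10.65 pos [558.6 140.7 111.9] rel [ 8.8 -0.4  0.9] turn [0.001 0.001 0.   ] F [-0.5  0.4  0.4]
[558.6 140.7 111.9] [-0.5  0.4  0.4]
[558.6 140.9 112. ] [-0.8 -0.1  0.3]
[558.2 141.1 111.2] [-1.   0.1 -0.4]
[558.4 141.1 111.1] [-0.8 -0.6  2.2]
[558.7 141.1 110.9] [ 0.  -0.9  6.3]
```

```bash
M="python3 -m handwheel"
$M '[[0.002,0,0.0001,0,0,0,-1],[0.004,0,0.0001,0,0,0,-1]]' >/dev/null && python3 g.py 12 &&
$M '[[0.003,0,0,0,0,0,-1],[0.006,0,0,0,0,0,-1]]' >/dev/null && python3 g.py 13 &&
$M '[[0.004,0,0,0,0,0,-1],[0.009,0,0,0,0,0,-1]]' >/dev/null && python3 g.py 13
$M '[[0,0,-0.04,0,0,0,-1],[0,0,-0.09,0,0,0,0.2],[0,0,-0.09,0,0,0,0.2]]' >/dev/null
python3 -c "
from h import *
rel(*W['D'],200)
im,_=get_image('scene');cv2.imwrite('pics/s2.png',cv2.resize(im[170:270,250:400],None,fx=5,fy=5,interpolation=cv2.INTER_CUBIC))"
```

```text
[562.5 139.6 111. ] [-1.2 -2.   5.9]
[568.1 137.5 111. ] [-1.  -2.1  6.4]
[576.5 134.3 110.8] [-0.3 -0.9  3.4]
t 12.775 pos [578.3 135.8 204.1] rel [-12.4 241.    2.4] turn [-0.007 -0.007  0.002] F [-0.7 -0.5  0.7]
```

View pics/s2.png

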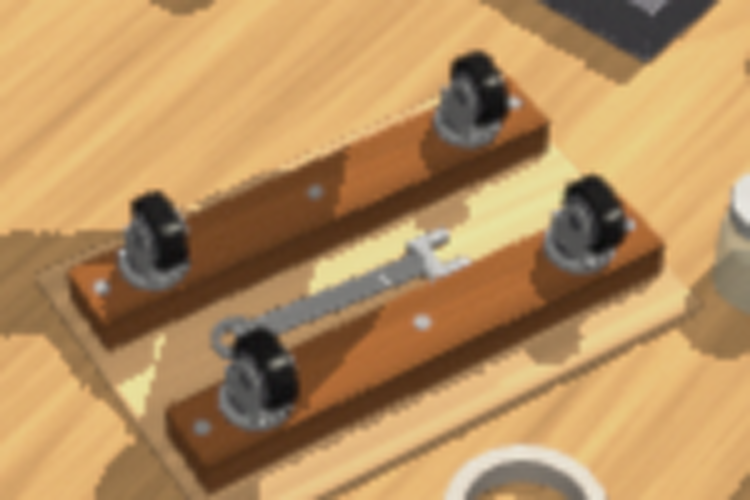

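C runs freely. The light marks on top of all four treads have turned away, so all four wheels were spun. D is the binding one. I'll give D one more confirming stroke before pulling it.

```bash
M="python3 -m handwheel"
$M '[[-0.0215,0.06,0,0,0,0,-1],[-0.0215,0.12,0,0,0,0,-1],[-0.0215,0.18,0,0,0,0,-1],[-0.0215,0.24,0,0,0,0,-1],[-0.0215,0.24,0.05,0,0,0,-1],[-0.0215,0.24,0.08,0,0,0,-1],[-0.0215,0.24,0.088,0,0,0,-1],[-0.0215,0.24,0.088,0,0,0,-1]]' >/dev/null
python3 -c "
from h import *
rel(*W['D'],111)"
python3 g.py 3 &&
$M '[[0,0,0.001,0,0,0,-1],[0,0,0.001,0,0,0,-1]]' >/dev/null && python3 g.py 3 &&
$M '[[0,0,0.001,0,0,0,-1],[0,0,0.001,0,0,0,-1]]' >/dev/null && python3 g.py 3 &&
$M '[[0,0,0.001,0,0,0,-1],[0,0,0.001,0,0,0,-1]]' >/dev/null && python3 g.py 3 &&
$M '[[0,0,0.0007,0,0,0,-1],[0,0,0.0007,0,0,0,-1]]' >/dev/null && python3 g.py 3 &&
$M '[[0,0,0.0007,0,0,0,-1],[0,0,0.0007,0,0,0,-1]]' >/dev/null && python3 g.py 3 &&
$M '[[0,0,0.0007,0,0,0,-1],[0,0,0.0007,0,0,0,-1]]' >/dev/null && python3 g.py 3
```

```text
t 13.825 pos [473.6 -83.7 111.4] rel [11.5 -1.   0.4] turn [0.001 0.002 0.002] F [ 0.5  0.  -0.5]
[473.6 -83.7 111.4] [ 0.5  0.  -0.5]
[474.3 -83.4 111. ] [-0.5 -0.6  0.3]
[474.8 -83.5 110.8] [-0.8  0.4  4.6]
```

```bash
M="python3 -m handwheel"
$M '[[0.002,0,0.0004,0,0,0,-1],[0.004,0,0.0004,0,0,0,-1]]' >/dev/null && python3 g.py 12 &&
$M '[[0.003,0,0,0,0,0,-1],[0.006,0,0,0,0,0,-1]]' >/dev/null && python3 g.py 13 &&
$M '[[0.005,0,0,0,0,0,-1],[0.010,0,0,0,0,0,-1]]' >/dev/null && python3 g.py 13
$M '[[0,0,-0.03,0,0,0,-1],[-0.01,0,-0.03,0,0,0,0.3],[-0.01,0,-0.03,0,0,0,0.3],[-0.01,0,-0.03,0,0,0,0.3],[-0.01,0,-0.03,0,0,0,0.3],[-0.01,0,-0.03,0,0,0,0.3]]'
python3 -c "
from h import *
rel(*W['D'],72)"
```

```text
[478.3 -85.  111. ] [-2.9  0.8 10.4]
[484.  -87.1 111. ] [-3.   0.9  9.9]
[493.3 -90.7 111. ] [-2.4  0.9  7.8]
clock: 15.82
position: [483.3, -87.1, 138.9]
ee_rot: [0.985, -0.173, -0.0, 0.0]
contact_force: [0.2, 0.2, 0.1]
gripper_width: 55.5
grasp_force: 0.0
t 15.825 pos [483.3 -87.1 138.9] rel [ 1.2 -0.9 66.9] turn [0.    0.001 0.001] F [0.2 0.2 0.1]
```

The drag is again a steady ~2.6 N along the rolling direction, so D binds. I'll lower onto its fork and grip.

```bash
M="python3 -m handwheel"
$M '[[0.001,-0.001,0.03,0,0,0,0.3],[0.001,-0.001,0.05,0,0,0,0.3],[0.001,-0.001,0.06,0,0,0,0.3],[0.001,-0.001,0.067,0,0,0,0.3],[0.001,-0.001,0.067,0,0,0,0.3]]' && python3 g.py 8 &&
$M '[[0,0,0,0,0,0,-0.2],[0,0,0,0,0,0,-1],[0,0,0,0,0,0,-1],[0,0,0,0,0,0,-1],[0,0,0,0,0,0,-1],[0,0,0,0,0,0,-1]]'
```

```text
clock: 16.45
position: [484.8, -86.5, 72.3]
ee_rot: [0.985, -0.173, -0.0, 0.0]
contact_force: [0.0, -0.7, 0.1]
gripper_width: 55.8
grasp_force: 0.0
[484.8 -86.5  72.3] [ 0.  -0.7  0.1]
clock: 17.2
position: [485.5, -86.3, 73.2]
ee_rot: [0.985, -0.173, 0.001, -0.0]
contact_force: [-1.3, 1.9, 5.3]
gripper_width: 26.5
grasp_force: 59.2
```

```bash
M="python3 -m handwheel"
$M '[[0,0,-0.004,0,0,0,-1],[0,0,-0.008,0,0,0,-1],[0,0,-0.012,0,0,0,-1]]' && python3 g.py 20 &&
$M '[[0,0,-0.006,0,0,0,-1],[0,0,-0.013,0,0,0,-1],[0,0,-0.022,0,0,0,-1],[0,0,-0.035,0,0,0,-1],[0,0,-0.06,0,0,0,-1],[0,0,-0.09,0,0,0,-1],[0,0,-0.09,0,0,0,-1]]'
python3 -c "
from h import *
rel(497,394,120,-20)
im,_=get_image('scene');cv2.imwrite('pics/s3.png',cv2.resize(im[120:290,220:420],None,fx=3.4,fy=3.4,interpolation=cv2.INTER_CUBIC))"
```

```text
clock: 17.58
position: [484.5, -86.4, 84.1]
ee_rot: [0.985, -0.173, -0.0, -0.0]
contact_force: [1.1, 0.1, -4.5]
gripper_width: 26.5
grasp_force: 58.5
[484.5 -86.4  84.1] [ 1.1  0.1 -4.5]
clock: 18.45
position: [486.2, -86.4, 177.2]
ee_rot: [0.985, -0.173, 0.003, -0.001]
contact_force: [0.1, 0.8, -2.9]
gripper_width: 26.6
grasp_force: 58.9
t 18.45 pos [486.2 -86.4 177.2] rel [-153.8 -455.2   57.5] turn [-0.003 -0.006  0.002] F [ 0.1  0.8 -2.9]
```

View pics/s3.png

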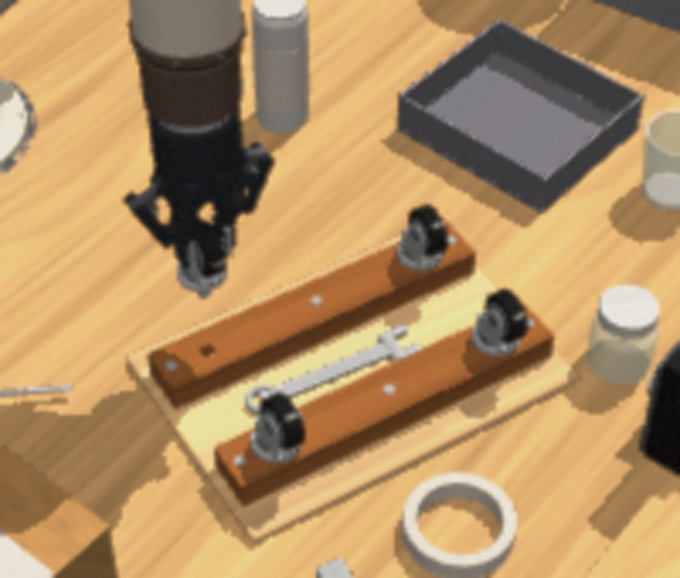

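Castor D hangs upright in the gripper at about pixel (203,265), and its socket at (207,350) is empty. Next I'll carry it over the tray.

```bash
M="python3 -m handwheel"
$M '[[-0.015,-0.05,-0.025,0,0,0,-1],[-0.033,-0.1,-0.025,0,0,0,-1],[-0.05,-0.15,-0.025,0,0,-0.1,-1],[-0.07,-0.2,-0.025,0,0,-0.2,-1],[-0.085,-0.25,-0.025,0,0,-0.35,-1],[-0.102,-0.3,-0.025,0,0,-0.35,-1],[-0.12,-0.35,-0.025,0,0,-0.35,-1],[-0.135,-0.4,-0.025,0,0,-0.35,-1],[-0.154,-0.455,-0.025,0,0,-0.35,-1],[-0.154,-0.455,-0.025,0,0,-0.35,-1]]'
$M '[[0,0,0,0,0.15,0,-1],[0,0,0,0,0.3,0,-1],[0,0,0,0,0.45,0,-1],[0,0,0,0,0.6,0,-1],[0,0,0,0,0.8,0,-1],[0,0,0,0,0.8,0,-1],[0,0,0,0,0.8,0,-1]]'
python3 -c "
from h import *
rel(505,394,56,0);print(read_state()['joints'].round(2))"
```

```text
clock: 19.75
position: [493.9, 396.8, 196.3]
ee_rot: [1.0, 0.003, -0.001, 0.001]
contact_force: [0.0, 0.4, -2.6]
gripper_width: 26.6
grasp_force: 59.4
clock: 20.62
position: [493.7, 392.5, 197.3]
ee_rot: [0.921, 0.002, 0.389, 0.0]
contact_force: [1.1, 0.5, -1.6]
gripper_width: 26.5
grasp_force: 59.5
t 20.625 pos [493.7 392.5 197.3] rel [-93.4  -1.7 106.6] turn [ 0.    -0.799  0.003] F [ 1.1  0.5 -1.6]
[ 0.91  0.26 -0.83  1.69 -0.61 -0.88]
```

```bash
M="python3 -m handwheel"
$M '[[-0.02,-0.0005,0.023,0,0,0,-1],[-0.04,-0.001,0.046,0,0,0,-1],[-0.06,-0.0015,0.069,0,0,0,-1],[-0.075,-0.0015,0.087,0,0,0,-1],[-0.083,-0.0015,0.095,0,0,0,-1],[-0.088,-0.0015,0.101,0,0,0,-1],[-0.088,-0.0015,0.101,0,0,0,-1]]'
python3 -c "
from h import *
rel(505,394,56,0);print(read_state()['joints'].round(2))
im,_=get_image('scene');cv2.imwrite('pics/s4.png',cv2.resize(im[60:230,280:480],None,fx=3.4,fy=3.4,interpolation=cv2.INTER_CUBIC))"
```

```text
clock: 21.5
position: [501.9, 407.2, 77.8]
ee_rot: [0.923, -0.004, 0.384, 0.013]
contact_force: [-0.1, 0.1, -1.3]
gripper_width: 26.2
grasp_force: 59.6
t 21.5 pos [501.9 407.2  77.8] rel [-13.3  12.7  17.9] turn [ 0.027 -0.788 -0.009] F [-0.1  0.1 -1.3]
[ 0.81  0.48 -0.84  2.05 -0.65 -1.23]
```

View pics/s4.png

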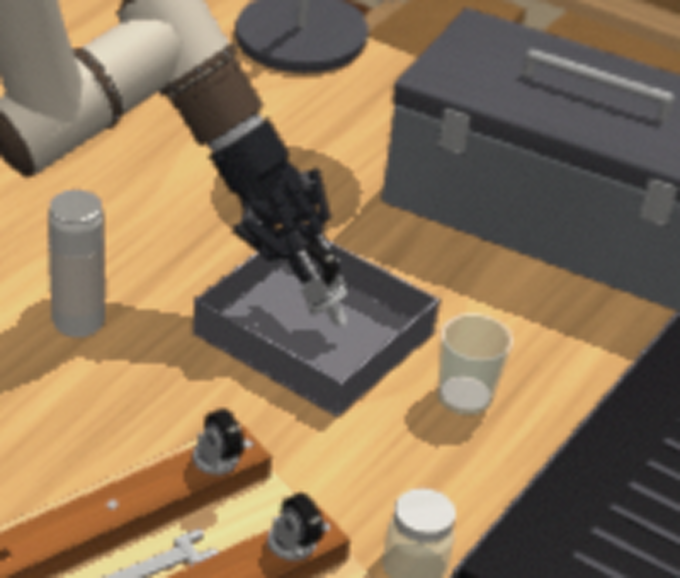

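Joint 4 is at its limit, so I'll ease the tilt. The castor hangs stem-first over the middle of the tray at about pixel (325,295).

```bash
M="python3 -m handwheel"
$M '[[0,0,-0.005,0,-0.12,0,-1],[0,0,-0.005,0,-0.25,0,-1],[0,0,-0.005,0,-0.25,0,-1],[0,0,-0.005,0,-0.25,0,-1]]'
python3 -c "
from h import *
rel(507,396,64,0);print(read_state()['joints'].round(2))"
```

```text
clock: 22.05
position: [498.7, 407.8, 82.9]
ee_rot: [0.964, -0.006, 0.267, 0.012]
contact_force: [-0.7, 0.5, -2.6]
gripper_width: 26.6
grasp_force: 59.6
t 22.05 pos [498.7 407.8  82.9] rel [-2.6 11.3 20.8] turn [ 0.024 -0.54  -0.013] F [-0.7  0.5 -2.6]
[ 0.9   0.44 -0.76  1.49 -0.43 -0.75]
```

```bash
M="python3 -m handwheel"
$M '[[-0.001,0.004,0.006,0,0,0,-1],[-0.002,0.008,0.012,0,0,0,-1],[-0.0025,0.011,0.016,0,0,0,-1],[-0.0025,0.011,0.019,0,0,0,-1],[-0.0025,0.011,0.019,0,0,0,-1]]'
python3 -c "
from h import *
rel(507,396,64,0);print(read_state()['joints'].round(2))"
```

```text
clock: 22.68
position: [506.3, 395.7, 64.1]
ee_rot: [0.964, -0.006, 0.266, 0.013]
contact_force: [-0.1, 0.8, -1.3]
gripper_width: 26.4
grasp_force: 59.6
t 22.675 pos [506.3 395.7  64.1] rel [ 0.6 -0.4  0.4] turn [ 0.025 -0.538 -0.013] F [-0.1  0.8 -1.3]
[ 0.83  0.46 -0.78  1.65 -0.41 -0.85]
```

```bash
M="python3 -m handwheel"
$M '[[0,0,0,0,0,0,0.3],[0,0,0,0,0,0,0.3],[0,0,0,0,0,0,0.3],[0,0,0,0,0,0,0.3],[0,0,0,0,0,0,0.3],[0.01,0,-0.017,0,0,0,0.3],[0.03,0,-0.05,0,0,0,0.3],[0.06,0,-0.1,0,0,0,0.3],[0.09,0,-0.15,0,0,0,0.3],[0.09,0,-0.15,0,0,0,0.3]]'
python3 -c "
from h import *
im,d=get_image('scene');cv2.imwrite('pics/s5.png',cv2.resize(im[80:290,220:450],None,fx=2.8,fy=2.8,interpolation=cv2.INTER_CUBIC))
P=cloud('scene',d);m=(d>0)&(abs(P[...,0]-497)<85)&(abs(P[...,1]-394)<75)&(P[...,2]>14)&(P[...,2]<110)
q=P[m];print(len(q),q.mean(0).round(),q.max(0).round(),q.min(0).round());print(read_state()['position'])"
```

```text
clock: 23.92
position: [507.1, 403.2, 245.7]
ee_rot: [0.963, -0.007, 0.269, 0.007]
contact_force: [0.3, -0.4, 0.1]
gripper_width: 55.1
grasp_force: 0.0
220 [455. 391.  36.] [516. 461.  58.] [412. 319.  14.]
[506.54315806 401.10966071 242.20556304]
```

View pics/s5.png

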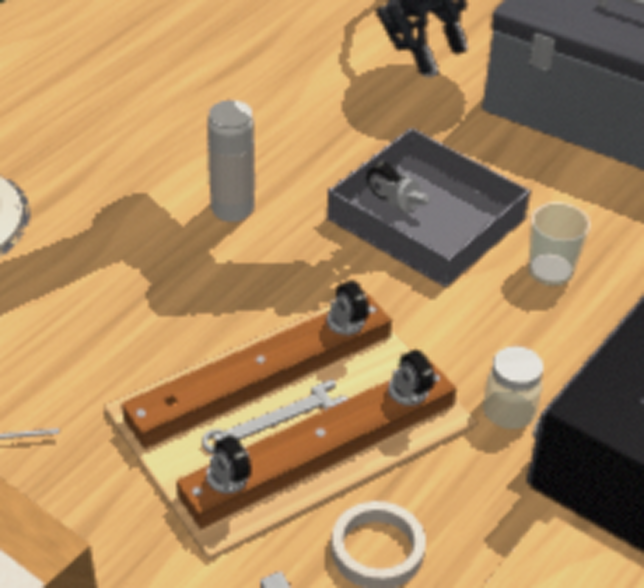

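The castor lies in the tray at about pixel (395,185), with its highest point at 58 mm. The other three stand in their sockets, the bystanders are in place and the gripper is clear, so I'm handing in.

```bash
python3 -c "
from bench import *
print(job_done())"
```

```text
the job is handed in; nothing more can be done
None
```

I spun all four wheels and found only the near-right castor binding (about 2.6 N of drag); it now lies in the scrap tray, the three free-running castors are still seated, and I have handed the job in.

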